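# Load a lacquer sample coupon under the spring clip of a rubbing jig

## Task

Load the black lacquer sample coupon into the rubbing jig for polishing: with one fingertip press the clip's thumb tab down and hold it there so that the rubber-footed jaw stands open, and with the other fingertip push the coupon along its channel, beneath the jaw, until it is fully home against the brass end stop; then let the clip close on it and move clear. Only slide the coupon: never lift it off the deck or tip it, do not let the jaw press on it before it is home, and leave the other things on the table undisturbed.

Things in the scene. Friction and masses are not known exactly. Their poses are not given: they have to be found in the camera images.
- rubbing_jig: the jig, fixed to the table: plywood board, 140 x 180 mm, with a grey deck and a steel spring clip. Origin: centre of its underside on the table; x points from the coupon's channel to the thumb tab, y along the channel to the end stop, z up. The deck lies 22 mm above the origin (x = -68 to +30, y = -90 to +90 mm); behind x = +30 the base is 12 mm high. Tallest part: 16 mm above the deck
- home (a point): point of the jig where the coupon's centre is when fully home (jig x = -18, y = +15, z = +26 mm); axes as the jig's. The channel is 48 mm wide, from the front guide (face at jig x = -42) to the rear guide (x = +6), both 5 mm high above the deck, open towards -y; the brass end stop, 6 mm high, closes it at y = +40 mm
- coupon_mid (a point): centre, half-way up, of the loose black lacquer sample coupon: wooden plate 46 (x) x 50 (y) x 8 mm thick, 25 to 50 g, black with a bare wood margin along its +y edge. It lies flat in the channel, 1 mm play each side, axes within 0.05 rad of the jig's, 24 to 39 mm short of home in -y. Home, its +y edge touches the end stop and the jaw lies on the bare margin
- clip (a joint): opening of the spring clip, rad: 0 at rest with nothing beneath (foot 2 mm above the deck), about 0.20 with its foot on the coupon, 0.42 with the tab pressed right down; above 0.25 the coupon passes freely beneath. It springs shut when let go; about 9 N on the middle of the tab holds it fully open; the foot presses on the coupon with about 5 N. Pivot along y at jig x = +22, 8 mm above the deck
- tab_top (a point): middle of the top of the clip's steel thumb tab (moves with the clip): ribbed plate 27 (jig x) x 40 mm (jig y). At rest it slopes up, away from the pivot, by 0.42 rad; pressed right down it is level and 2 mm above the deck's height, this point at jig x = +46, y = -40 mm. So two fingertips at one height can hold it down and push the coupon's rear (-y) edge
- jaw_foot (a point): lowest line, at its middle, of the jaw's black rubber foot (moves with the clip): a roll 8 mm thick, 14 mm long in jig y, at jig x = -8 mm and y = +20 to +34 mm
- red_coupon_mid (a point): bystander: centre of a red coupon of the same size on the table
- cork_block: bystander: brown cork sanding block, 48 x 78 x 28 mm; origin under its centre
- whetstone: bystander: two-tone whetstone, 42 x 120 x 24 mm; origin under its centre
- oil_bottle: bystander: white bottle with a blue cap, 44 mm wide, 122 mm high; origin under its centre
- cup: bystander: black cup, 72 mm wide, 60 mm high; origin under its centre
- charcoal_a: bystander: black polishing charcoal stick, 19 x 55 x 16 mm; origin under its centre
- charcoal_b: bystander: short black polishing charcoal stick, 22 x 36 x 16 mm; origin under its centre

How it is judged:
On the way, in this order (a step that is already met when the one before it is completed fails the run):
1. a fingertip holds the clip open while the coupon is still outside the jaw (value of joint clip above 0.25 rad and contact force between the fingers and clip above 0.5 N and y of coupon_mid in the frame of home below -0.018 m), for 0.2 s.
2. the coupon is home against the end stop while the clip is still held open by a fingertip (value of joint clip above 0.22 rad and contact force between the fingers and clip above 0.5 N and y of coupon_mid in the frame of home above -0.003 m), for 0.1 s.
At the end, for the whole second after the job is handed in: The coupon lies flat in the channel within 3 mm of the end stop and square to it within 0.06 rad, and the released clip has closed on it (opening 0.15 to 0.25 rad, foot pressing on it with more than 1.5 N), all at rest (y of coupon_mid in the frame of home above -0.003 m and x of coupon_mid in the frame of home between -0.004 and 0.004 m and z of coupon_mid in the frame of home between -0.003 and 0.003 m and angle between the y axis of coupon_mid and the y axis of home, either way round below 0.06 rad and value of joint clip between 0.15 and 0.25 rad and contact force between clip and coupon above 1.5 N and linear speed of coupon below 0.01 m/s); the robot touches nothing.
It fails at once if the coupon is lifted off the deck or tipped (z of coupon_mid in the frame of home above 0.006 m or angle between coupon_mid's own z axis and vertical above 0.2 rad).
It fails at once if the clip's jaw presses on the coupon before it is home (contact force between clip and coupon above 1.5 N and y of coupon_mid in the frame of home below -0.005 m).
It fails at once if a bystander is moved by more than 15 mm (distance of any of red_coupon_mid, cork_block, whetstone, oil_bottle, cup, charcoal_a, charcoal_b from where it was at the start of the episode above 0.015 m).
It also fails if it takes over 42 s, if anything falls off the work surface, if the arm or the gripper's body presses on something with over 40 N, if the wrist force passes 120 N, or if a joint passes its speed limit or range.

## Robot

A 6-joint arm with a two-finger parallel gripper is mounted at the origin on a cart in front of the work surface, level with it; the furniture and walls round the work are solid. World frame = base frame: x ahead of the robot, y to its left, z up, the work surface at z = 0. Lengths are in m, angles in rad, forces in N, time in s.
With the tool pointing down it reaches from about 0.425 to 0.95 m from the base axis. Payload 3.5 kg.
Tool frame: the origin (TCP) lies on the centre line of the jaws, within the pads' length; the fingertips stand 17 mm ahead of it and the grasp point (between the pads) lies 2 mm behind it; z points along the fingers, y is the line along which they close (so a half turn about z gives the same grasp; the last joint's range is limited). The gripper opens to 85 mm and grips with 20 to 120 N. Pads are 22 mm wide; open, the fingers measure 114 mm over their backs; the gripper's body (76 mm by 85 mm) begins 54 mm behind the grasp point. The pads swing forward as they close: fully open they stand 13 mm farther back than shut.
Start: joints at [-1.305, 0.286, 1.577, -0, 1.279, -0.15], TCP at [0.273, -0.617, 0.248] pointing down, gripper open.
Joint ranges: [-2.77, 2.77], [-0.9, 2.22], [0.21, 2.48], [-1.53, 4.67], [0.24, 2.81], [-2.84, 2.84]. Speed limits (rad/s): [2.79, 2.79, 3.14, 3.14, 3.14, 3.14].

## Interface

Orientations are given as a unit quaternion [x, y, z, w].
In Python, from plant import ctrl gives the robot as it stands. The module is installed in compiled form; this text tells all that it offers.
- The arm moves only by the tool drive_tool, never from a script. Its argument "moves" is a list of rows, each a list of 3 entries, a list of its own where there are three numbers: the turn, a rotation vector about the tool's x, y, z in rad, then the shift along the tool's x, y, z in m, then the finger opening in m, from 0 to 0.0854. A call has 1 to 5 rows; each row shifts and turns the commanded pose from where the row before left it, along the tool's axes as they then stand; what a row does not reach is not made up. A row lasts 1/8 s, in which the tool goes at most 62.5 mm and 10.7 degrees, less where a joint would pass 70% of its speed; a pose out of reach is approached as far as the arm can. A call with a gripper value outside its range is refused whole. The fingers move at their own pace and stop on an object; "grip_force" is the grip in N (left out, the last holds). Time passes only in rows, so rows that do not move let the fingers close. It gives the time, the measured TCP pose, the force, the opening and the grip force at its end, in the units of the state.
- ctrl.get_state(): the state, without advancing time (a new reading comes with each control period).
- ctrl.read_camera(name): name is "side" or "top" or "wrist"; returns a dict with "image" (384x512x3 uint8, red, green, blue), "fx", "fy", "cx", "cy" (pixels), "R" (3x3) and "t" (3): a world point X has camera coordinates R X + t. Camera axes: x right, y down, z forward; pixel columns grow to the right and rows downward; lengths in m; the calibration is good to about 2 mm. A picture is of the moment at which its call begins. There is no depth.
- ctrl.sign_off(): hands the job in; it is judged then, once.
The state is a dict: "time": time; "qpos": joint angles; "dq": joint speeds; "joint_efforts": joint torques, N m; "eef_pos": TCP position; "tcp_rot": TCP orientation; "contact_force": force on the tool from outside, world axes, zero at the start; "wrist_torque": the same for the moment, N m; "opening": opening from 0.0 (shut) to 1.0 (fully open); "finger_force": force on a finger pad.
Only numpy, scipy, OpenCV 4.12 (cv2) and the standard library are available. Lean on these libraries where they do the work, as an engineer would, in place of code of your own. Each camera call takes 0.05 s, during which the arm holds its last target. There are 200 camera calls.

## Working session

There is one attempt and no reset: what is moved stays moved. The work goes in short steps, Python scripts to look and compute and a tool call to move; the robot and the scene stay as the last step left them, time stands still between calls to the robot, and variables do not carry over. Pictures are saved under pics/ and viewed, at most 11 in all, crops included, and the job is handed in when it is done.

Besides the shell and the picture viewer there is one more tool, called after ">>>" by a JSON object that holds its "fn" and its "kwargs", one argument or row to a line. drive_tool: Moves the arm, as the interface text tells. Its arguments: {"type":"object","properties":{"moves":{"type":"array","items":{"type":"array"}},"grip_force":{"type":"number"}},"required":["moves"]}

```bash
mkdir -p pics
python3 - <<'E'
from plant import ctrl
import cv2,pickle
for n in("top","side"):
    c=ctrl.read_camera(n);cv2.imwrite(f"pics/{n}0.png",c["image"][:,:,::-1]);pickle.dump(c,open(f"{n}0.pkl","wb"))
    print(n,c["fx"],c["R"],c["t"])
s=ctrl.get_state();print(s["time"],s["eef_pos"],s["tcp_rot"],s["opening"])
E
```

```text
top 439.4828291899311 [[ 0.00165841 -0.99998178  0.00580362]
 [-0.97858645 -0.00281743 -0.20581697]
 [ 0.20582957 -0.00533802 -0.97857329]] [-0.00174384  0.58563489  1.0359704 ]
side 376.2698937084229 [[-9.36828497e-01 -3.49788623e-01 -5.35035969e-04]
 [-2.23868219e-01  6.00753500e-01 -7.67449186e-01]
 [ 2.68766419e-01 -7.18848490e-01 -6.41109555e-01]] [0.55150754 0.18106821 1.09842289]
0.1 [ 0.27251001 -0.61695524  0.24708711] [ 9.78465556e-01  2.06407502e-01 -5.28168657e-05 -1.04690401e-03] 0.9997745300569043
```

View pics/top0.png

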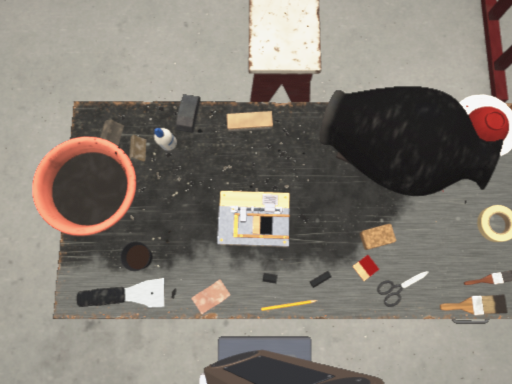

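View pics/side0.png

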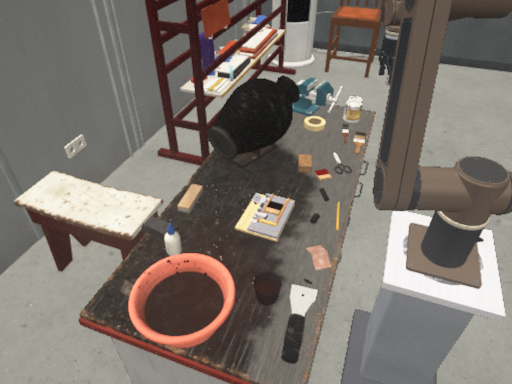

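Run:
```python
import cv2
i=cv2.imread("pics/top0.png")[183:253,210:300];cv2.imwrite("pics/crop.png",cv2.resize(i,None,fx=8,fy=8,interpolation=cv2.INTER_CUBIC))
```

```text
(no output)
```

View pics/crop.png

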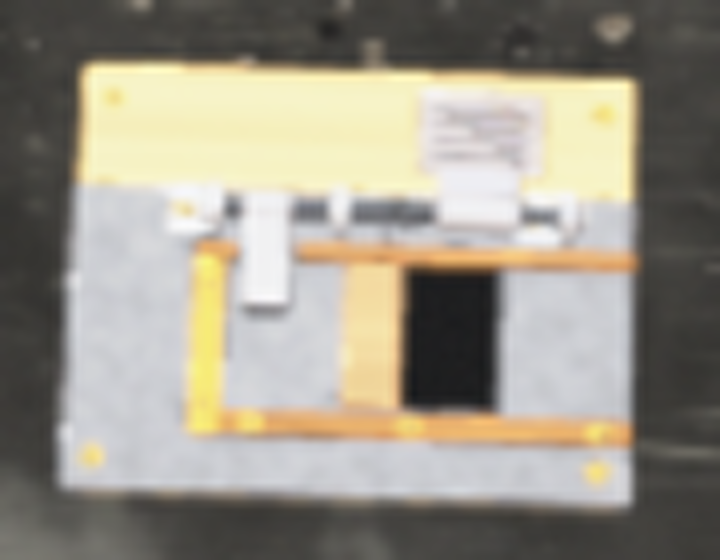

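```bash
cat > h.py <<'E'
import numpy as np,cv2
from scipy.optimize import least_squares
def proj(c,X):
    p=np.atleast_2d(X)@np.array(c["R"]).T+c["t"]
    return np.c_[c["fx"]*p[:,0]/p[:,2]+c["cx"],c["fy"]*p[:,1]/p[:,2]+c["cy"]]
def jig2w(q,P):
    P=np.atleast_2d(P);c,s=np.cos(q[2]),np.sin(q[2])
    return np.c_[q[0]+c*P[:,0]-s*P[:,1],q[1]+s*P[:,0]+c*P[:,1],P[:,2]]
def fit(c,P,uv,q0):
    r=least_squares(lambda q:(proj(c,jig2w(q,P))-uv).ravel(),q0,loss="soft_l1");return r.x,r.fun.reshape(-1,2)
def unproj(c,uv,z):
    R=np.array(c["R"]);C=-R.T@c["t"];d=R.T@[(uv[0]-c["cx"])/c["fx"],(uv[1]-c["cy"])/c["fy"],1]
    return C+d*(z-C[2])/d[2]
def w2jig(q,X):
    c,s=np.cos(q[2]),np.sin(q[2]);d=X[:2]-q[:2];return np.array([c*d[0]+s*d[1],-s*d[0]+c*d[1]])
E
python3 - <<'E'
from h import *
import pickle
c=pickle.load(open("top0.pkl","rb"))
P=np.array([[-68,90,22],[-68,-90,22],[70,90,12],[70,-90,12]])/1e3
f=lambda a:(np.array(a,float)+.5)/8-.5+[210,183]
q,r=fit(c,P,f([[60,488],[632,505],[84,64],[636,80]]),[.62,0,0])
print(q,np.round(r,1))
for a in [(500,270),(497,410),(345,265),(343,405)]: print(w2jig(q,unproj(c,f(a),.03))*1e3)
print(jig2w(q,[.014,-.062,0]))
E
```

```text
[ 0.53335029  0.02864422 -0.02581919] [[ 0.1 -0.2]
 [-0.2 -0.3]
 [ 0.1  0.3]
 [-0.   0.2]]
[  3.75916979 -46.84611984]
[-40.87038938 -46.98222878]
[3.96671174 2.42479483]
[-40.65732828   1.56840414]
[[ 0.54574501 -0.03369654  0.        ]]
```

>>> {"fn": "drive_tool", "kwargs": {
  "moves": [
    [[0, 0, 0], [0.0442, -0.0384, 0], 0.05],
    [[0, 0, 0], [0.0442, -0.0384, 0], 0.05],
    [[0, 0, 0], [0.0442, -0.0384, 0], 0.05],
    [[0, 0, 0], [0.0442, -0.0384, 0], 0.05],
    [[0, 0, 0], [0.0442, -0.0384, 0], 0.05]
  ]
}}

```text
time: 0.72
eef_pos: [0.3976, -0.3506, 0.2478]
tcp_rot: [0.979, 0.206, -0.0, -0.0]
contact_force: [-0.1, -1.0, 0.1]
opening: 0.585
finger_force: 0.0
```

>>> {"fn": "drive_tool", "kwargs": {
  "moves": [
    [[0, 0, 0], [0.0442, -0.0384, 0], 0.05],
    [[0, 0, 0], [0.0442, -0.0384, 0], 0.05],
    [[0, 0, 0], [0.0442, -0.0384, 0], 0.05],
    [[0, 0, 0], [0.0442, -0.0384, 0], 0.05],
    [[0, 0, 0], [0.0442, -0.0384, 0], 0.05]
  ]
}}

```text
time: 1.35
eef_pos: [0.5222, -0.0857, 0.248]
tcp_rot: [0.978, 0.206, -0.0, -0.0]
contact_force: [-0.7, -0.2, -0.0]
opening: 0.588
finger_force: 0.0
```

>>> {"fn": "drive_tool", "kwargs": {
  "moves": [
    [[0, 0, 0], [0.0442, -0.0384, 0], 0.05],
    [[0, 0, -0.16], [0, 0, 0], 0.05],
    [[0, 0, -0.16], [0, 0, 0], 0.05],
    [[0, 0, -0.16], [0, 0, 0], 0.05],
    [[0, 0, -0.16], [0, 0, 0], 0.05]
  ]
}}

```text
time: 1.98
eef_pos: [0.5465, -0.0344, 0.2477]
tcp_rot: [0.862, 0.506, -0.0, -0.0]
contact_force: [-0.5, 0.2, -0.1]
opening: 0.588
finger_force: 0.0
```

>>> {"fn": "drive_tool", "kwargs": {
  "moves": [
    [[0, 0, -0.16], [0, 0, 0], 0.05],
    [[0, 0, -0.16], [0, 0, 0], 0.05],
    [[0, 0, -0.16], [0, 0, 0], 0.05],
    [[0, 0, 0], [0, 0, 0], 0.05]
  ]
}}

```text
time: 2.48
eef_pos: [0.5465, -0.0346, 0.2478]
tcp_rot: [0.72, 0.694, -0.0, -0.0]
contact_force: [0.6, 0.8, -0.1]
opening: 0.583
finger_force: 0.0
```

```bash
cat > look.py <<'E'
from plant import ctrl
import cv2,pickle,sys
from scipy.spatial.transform import Rotation as Ro
k=sys.argv[1]
for n in sys.argv[2:]:
    c=ctrl.read_camera(n);cv2.imwrite(f"pics/{n}{k}.png",c["image"][:,:,::-1]);pickle.dump(c,open(f"{n}{k}.pkl","wb"))
s=ctrl.get_state();print(s["time"],s["eef_pos"],Ro.from_quat(s["tcp_rot"]).as_matrix().round(4),s["opening"],s["contact_force"],s["qpos"])
E
python3 look.py 1 wrist top
```

```text
2.575 [ 0.54662102 -0.03460104  0.24796442] [[ 3.750e-02  9.993e-01 -7.000e-04]
 [ 9.993e-01 -3.750e-02  2.000e-04]
 [ 2.000e-04 -7.000e-04 -1.000e+00]] 0.5853552509621374 [ 0.1230121   0.20563859 -0.19588798] [-2.48506892e-01  6.35452209e-03  1.89074972e+00  3.24554315e-05
  1.24518854e+00 -2.11006120e-01]
```

View pics/wrist1.png

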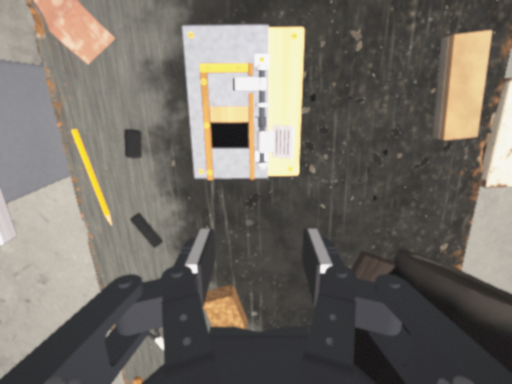

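Run:
```python
from h import *
import pickle
c=pickle.load(open("wrist1.pkl","rb"))
i=cv2.resize(c["image"][15:190,175:315,::-1],None,fx=4,fy=4,interpolation=cv2.INTER_CUBIC)
j=cv2.resize(c["image"][215:300,180:340,::-1],None,fx=4,fy=4,interpolation=cv2.INTER_CUBIC)
o=np.zeros((600,800,3),np.uint8);o[:600,:560]=i[:600];o2=cv2.resize(j,(240,128));o[:128,560:]=o2
cv2.imwrite("pics/w1c.png",o[:600])
P=np.array([[-68,90,22],[-68,-90,22],[70,90,12],[70,-90,12]])/1e3
q,r=fit(c,P,np.array([[183,26],[194,179],[305,27],[299,176]]),[.533,.029,-.026])
print(q,r.round(1))
```

```text
[ 0.53220743  0.03043007 -0.03162815] [[-0.  -0.5]
 [ 1.2  0.2]
 [-0.2 -0.1]
 [-0.6  0.6]]
```

View pics/w1c.png

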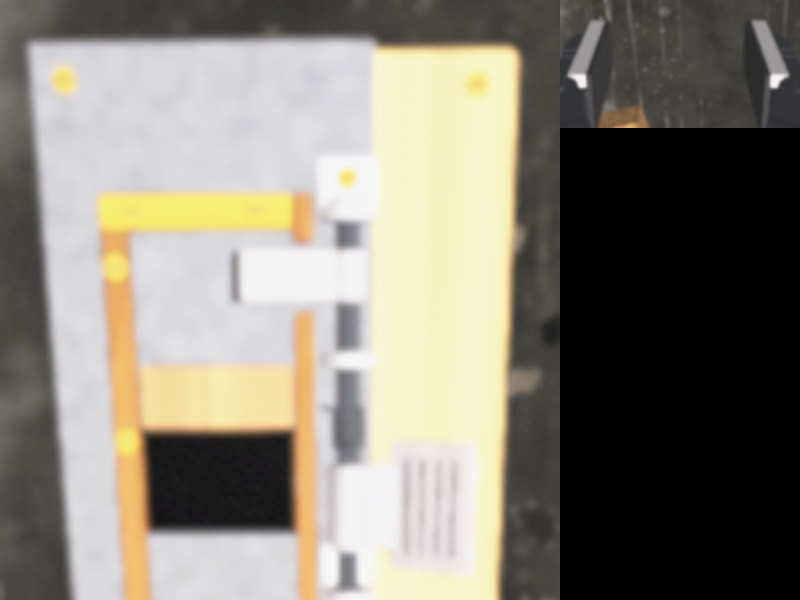

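>>> {"fn": "drive_tool", "kwargs": {
  "moves": [
    [[0, 0, -0.009], [0.0017, -0.0016, 0.05], 0.05],
    [[0, 0, 0], [0, 0, 0.05], 0.05],
    [[0, 0, 0], [0, 0, 0.05], 0.05],
    [[0, 0, 0], [0, 0, 0.018], 0.05],
    [[0, 0, 0], [0, 0, 0], 0.05]
  ]
}}

```text
time: 3.2
eef_pos: [0.5448, -0.0328, 0.0796]
tcp_rot: [0.717, 0.698, -0.001, -0.001]
contact_force: [0.7, -0.3, 0.8]
opening: 0.583
finger_force: 0.0
```

```bash
python3 look.py 2 wrist side
```

```text
3.3 [ 0.54691497 -0.03327774  0.08240428] [[ 2.640e-02  9.996e-01  3.500e-03]
 [ 9.997e-01 -2.640e-02 -9.000e-04]
 [-8.000e-04  3.500e-03 -1.000e+00]] 0.5827153074869222 [-0.4880422   0.05969487  0.54170577] [-2.45978773e-01  2.07698978e-01  2.00457217e+00  4.75717152e-06
  9.25719214e-01 -2.19609277e-01]
```

View pics/wrist2.png

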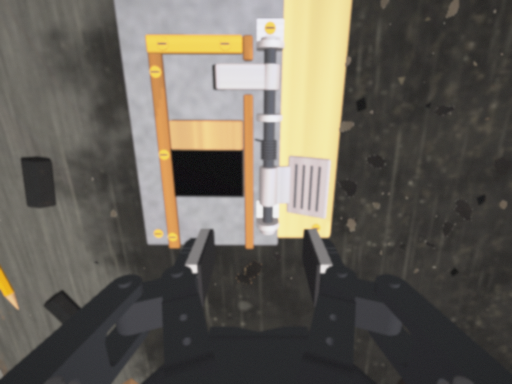

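>>> {"fn": "drive_tool", "kwargs": {
  "moves": [
    [[0, 0, 0], [0, 0, 0], 0.05]
  ]
}}

```text
time: 3.42
eef_pos: [0.5471, -0.0333, 0.0828]
tcp_rot: [0.716, 0.698, 0.001, 0.002]
contact_force: [0.3, -0.6, 0.4]
opening: 0.587
finger_force: 0.0
```

Run:
```python
from h import *
import pickle
for k,L in (("wrist1",[[212.5,147.5],[249,147.5],[288,140]]),("wrist2",[[176,197],[243,197],[308,187]])):
    c=pickle.load(open(k+".pkl","rb"))
    if k=="wrist2":
        # board corner, end-stop, deck corners, rear guide end face
        P=np.array([[-68,-90,22],[70,-90,12],[30,-90,22],[6,40,28],[-42,40,28]])/1e3
        q,r=fit(c,P,np.array([[147,244],[331,238],[278,244],[244,53],[148,53]]),[.533,.029,-.026]);print(q,r.round(1))
    for uv,z in zip(L,(.030,.030,.035)): print(k,w2jig([.5328,.0295,-.029],unproj(c,uv,z))*1e3)
from plant import ctrl
s=ctrl.get_state();print(s["eef_pos"],s["dq"])
```

```text
wrist1 [-42.05377239 -45.36337776]
wrist1 [  3.4479691  -45.68299737]
wrist1 [ 51.28086685 -35.8940563 ]
[ 0.53069399  0.0318132  -0.02193773] [[ 0.3  1.1]
 [-2.1  0. ]
 [ 0.5  0.8]
 [-2.1 -0.8]
 [11.2 -0.4]]
wrist2 [-42.08915547 -46.73401026]
wrist2 [  3.02849109 -46.56602639]
wrist2 [ 45.38868108 -37.63592807]
[ 0.54705659 -0.03332403  0.08282701] [-0.0008156   0.00132138  0.00539203 -0.00029279 -0.00095364 -0.00262849]
```

>>> {"fn": "drive_tool", "kwargs": {
  "moves": [
    [[0, 0, 0], [0.0025, -0.001, 0.006], 0.05],
    [[0, 0, 0], [0, 0, 0.006], 0.05],
    [[0, 0, 0], [0, 0, 0.006], 0.05],
    [[0, 0, 0], [0, 0, 0.004], 0.05],
    [[0, 0, 0], [0, 0, 0], 0.05]
  ]
}}

```text
time: 4.05
eef_pos: [0.544, -0.0303, 0.0577]
tcp_rot: [0.716, 0.698, -0.0, -0.001]
contact_force: [-0.3, -0.4, -0.2]
opening: 0.583
finger_force: 0.0
```

>>> {"fn": "drive_tool", "kwargs": {
  "moves": [
    [[0, 0, 0], [0, 0, 0.003], 0.05],
    [[0, 0, 0], [0, 0, 0.003], 0.05],
    [[0, 0, 0], [0, 0, 0], 0.05]
  ]
}}

```text
time: 4.42
eef_pos: [0.5441, -0.0303, 0.052]
tcp_rot: [0.716, 0.698, -0.0, -0.0]
contact_force: [-0.3, 0.0, 1.7]
opening: 0.585
finger_force: 0.0
```

>>> {"fn": "drive_tool", "kwargs": {
  "moves": [
    [[0, 0, 0], [0, 0, 0.003], 0.05],
    [[0, 0, 0], [0, 0, 0.003], 0.05],
    [[0, 0, 0], [0, 0, 0], 0.05]
  ]
}}

```text
time: 4.8
eef_pos: [0.545, -0.0305, 0.0469]
tcp_rot: [0.716, 0.698, 0.0, 0.001]
contact_force: [-1.4, 0.3, 3.2]
opening: 0.589
finger_force: 1.8
```

>>> {"fn": "drive_tool", "kwargs": {
  "moves": [
    [[0, 0, 0], [0, 0, 0.002], 0.05],
    [[0, 0, 0], [0, 0, 0.001], 0.05],
    [[0, 0, 0], [0, 0, 0], 0.05]
  ]
}}

```text
time: 5.18
eef_pos: [0.5452, -0.0305, 0.0441]
tcp_rot: [0.716, 0.698, 0.001, 0.001]
contact_force: [0.3, 0.8, 5.1]
opening: 0.586
finger_force: 2.6
```

>>> {"fn": "drive_tool", "kwargs": {
  "moves": [
    [[0, 0, 0], [0, 0, 0.002], 0.05],
    [[0, 0, 0], [0, 0, 0.0015], 0.05],
    [[0, 0, 0], [0, 0, 0], 0.05]
  ]
}}

```text
time: 5.55
eef_pos: [0.5452, -0.0305, 0.0409]
tcp_rot: [0.716, 0.698, 0.001, 0.001]
contact_force: [-0.8, 0.2, 6.2]
opening: 0.583
finger_force: 3.6
```

```bash
python3 look.py 3 wrist side
python3 - <<'E'
import cv2,numpy as np
a=cv2.imread("pics/wrist3.png")[50:330,120:370];b=cv2.imread("pics/side3.png")[170:260,210:330]
o=np.zeros((560,800,3),np.uint8);o[:,:500]=cv2.resize(a,(500,560));o[:225,500:]=cv2.resize(b,(300,225));cv2.imwrite("pics/c3.png",o)
E
```

```text
5.65 [ 0.54518286 -0.03045769  0.04091472] [[ 2.590e-02  9.997e-01  1.700e-03]
 [ 9.997e-01 -2.590e-02 -2.000e-04]
 [-2.000e-04  1.700e-03 -1.000e+00]] 0.5857822358307366 [-1.58184404  1.20479583  6.56675339] [-2.41747895e-01  2.74122580e-01  2.01801918e+00  2.57180217e-04
  8.47713632e-01 -2.15992321e-01]
```

View pics/c3.png

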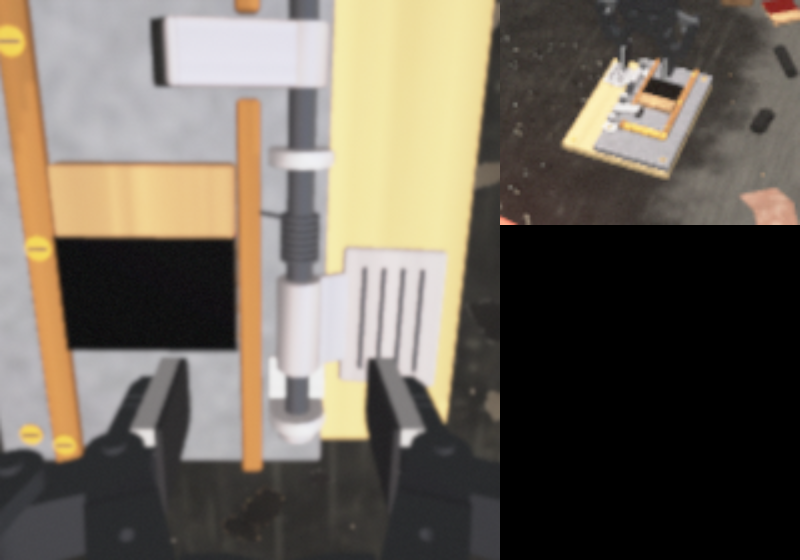

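>>> {"fn": "drive_tool", "kwargs": {
  "moves": [
    [[0, 0, 0], [0, 0, 0.001], 0.054],
    [[0, 0, 0], [0, 0, 0.001], 0.058],
    [[0, 0, 0], [0, 0, 0.001], 0.058],
    [[0, 0, 0], [0, 0, 0], 0.058]
  ]
}}

```text
time: 6.15
eef_pos: [0.5424, -0.0303, 0.037]
tcp_rot: [0.716, 0.698, -0.002, -0.002]
contact_force: [-7.8, 0.1, 9.6]
opening: 0.683
finger_force: 5.2
```

```bash
python3 look.py 4 wrist
python3 - <<'E'
import cv2,numpy as np
a=cv2.imread("pics/wrist4.png")[70:330,120:370];cv2.imwrite("pics/c4.png",cv2.resize(a,(500,520)))
E
```

```text
6.2 [ 0.54237432 -0.03031704  0.03699848] [[ 2.520e-02  9.997e-01 -6.200e-03]
 [ 9.997e-01 -2.520e-02  3.000e-04]
 [ 2.000e-04 -6.200e-03 -1.000e+00]] 0.6801356614413072 [-7.58795207 -0.65268379  9.26712282] [-2.42164027e-01  2.79202894e-01  2.02090949e+00 -1.54386890e-03
  8.47566989e-01 -2.15936720e-01]
```

View pics/c4.png

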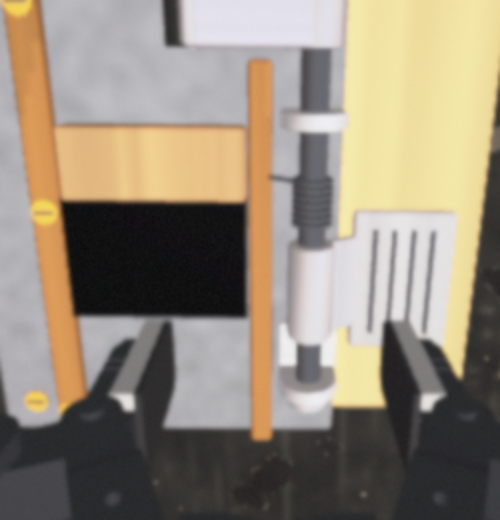

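>>> {"fn": "drive_tool", "kwargs": {
  "moves": [
    [[0, 0, 0], [0.003, 0, 0], 0.058],
    [[0, 0, 0], [0.003, 0, 0], 0.058],
    [[0, 0, 0], [0.003, 0, 0], 0.058],
    [[0, 0, 0], [0.003, 0, 0], 0.058]
  ]
}}

```text
time: 6.7
eef_pos: [0.5459, -0.0202, 0.0382]
tcp_rot: [0.716, 0.698, -0.0, 0.002]
contact_force: [-1.6, -5.9, 6.4]
opening: 0.679
finger_force: 3.6
```

>>> {"fn": "drive_tool", "kwargs": {
  "moves": [
    [[0, 0, 0], [0.003, 0, 0], 0.058],
    [[0, 0, 0], [0.003, 0, 0], 0.058],
    [[0, 0, 0], [0.003, 0, 0], 0.058],
    [[0, 0, 0], [0, 0, 0], 0.058]
  ]
}}

```text
time: 7.2
eef_pos: [0.5465, -0.0109, 0.0383]
tcp_rot: [0.716, 0.698, 0.0, 0.002]
contact_force: [-0.7, -3.8, 6.7]
opening: 0.68
finger_force: 3.3
```

```bash
python3 look.py 5 wrist
python3 - <<'E'
import cv2,numpy as np
a=cv2.imread("pics/wrist5.png")[70:330,120:370];cv2.imwrite("pics/c5.png",cv2.resize(a,(500,520)))
E
```

```text
7.25 [ 0.54652658 -0.01090093  0.03833222] [[ 0.0259  0.9997  0.0038]
 [ 0.9997 -0.0259 -0.003 ]
 [-0.0029  0.0039 -1.    ]] 0.6769543079672514 [-0.57943155 -4.72763009  6.62396188] [-0.20467722  0.27886536  2.01811891 -0.00283916  0.84027874 -0.17688012]
```

View pics/c5.png

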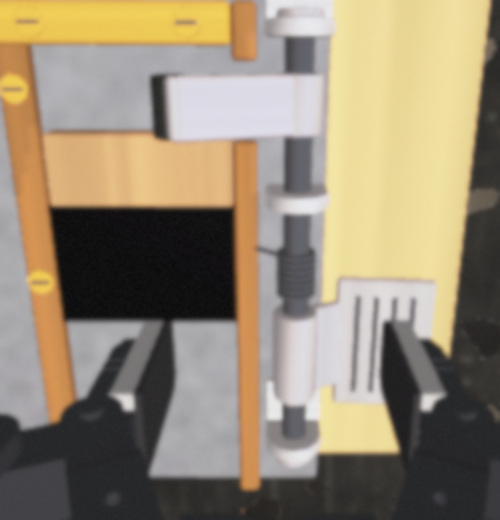

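>>> {"fn": "drive_tool", "kwargs": {
  "moves": [
    [[0, 0, 0], [0, 0, 0.001], 0.058],
    [[0, 0, 0], [0.003, 0, 0], 0.058],
    [[0, 0, 0], [0.003, 0, 0], 0.058],
    [[0, 0, 0], [0.003, 0, 0], 0.058],
    [[0, 0, 0], [0.003, 0, 0], 0.058]
  ]
}}

```text
time: 7.88
eef_pos: [0.5471, 0.0008, 0.0375]
tcp_rot: [0.716, 0.698, 0.0, 0.003]
contact_force: [-0.1, -5.3, 6.1]
opening: 0.679
finger_force: 3.6
```

>>> {"fn": "drive_tool", "kwargs": {
  "moves": [
    [[0, 0, 0], [0.003, 0, 0], 0.058],
    [[0, 0, 0], [0.003, 0, 0], 0.058],
    [[0, 0, 0], [0, 0, 0], 0.058]
  ]
}}

```text
time: 8.25
eef_pos: [0.5473, 0.0071, 0.0375]
tcp_rot: [0.716, 0.698, 0.001, 0.003]
contact_force: [-0.9, -4.6, 6.9]
opening: 0.679
finger_force: 3.4
```

>>> {"fn": "drive_tool", "kwargs": {
  "moves": [
    [[0, 0, 0], [0.002, 0, 0], 0.058],
    [[0, 0, 0], [0.002, 0, 0], 0.058],
    [[0, 0, 0], [0, 0, 0], 0.058]
  ]
}}

```text
time: 8.62
eef_pos: [0.5474, 0.0097, 0.0376]
tcp_rot: [0.715, 0.699, -0.001, 0.004]
contact_force: [-1.1, -9.9, 7.3]
opening: 0.676
finger_force: 6.7
```

>>> {"fn": "drive_tool", "kwargs": {
  "moves": [
    [[0, 0, 0], [0.0015, 0, 0], 0.058],
    [[0, 0, 0], [0, 0, 0], 0.058],
    [[0, 0, 0], [0, 0, 0], 0.058]
  ]
}}

```text
time: 9.0
eef_pos: [0.5475, 0.01, 0.0376]
tcp_rot: [0.715, 0.699, -0.002, 0.005]
contact_force: [-2.3, -13.3, 6.5]
opening: 0.681
finger_force: 8.5
```

```bash
python3 look.py 6 wrist
python3 - <<'E'
import cv2,numpy as np
a=cv2.imread("pics/wrist6.png")[70:330,120:370];cv2.imwrite("pics/c6.png",cv2.resize(a,(500,520)))
E
```

```text
9.05 [0.54747273 0.0099971  0.03763726] [[ 0.0217  0.9998  0.0041]
 [ 0.9997 -0.0217 -0.0085]
 [-0.0085  0.0043 -1.    ]] 0.6777130418623462 [ -2.38731879 -12.22545064   8.4268658 ] [-0.16372126  0.28181301  2.01599549 -0.01044188  0.83836348 -0.13503948]
```

View pics/c6.png

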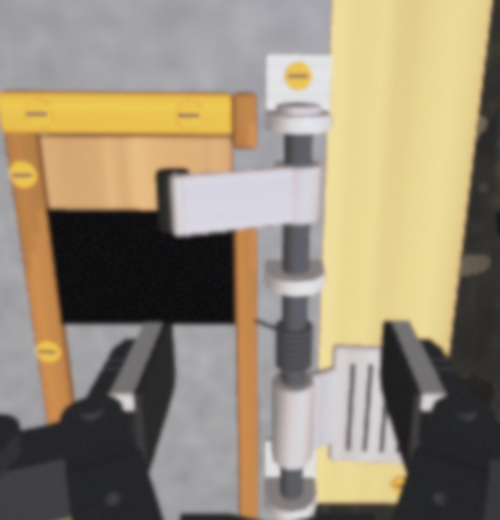

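>>> {"fn": "drive_tool", "kwargs": {
  "moves": [
    [[0, 0, 0], [-0.002, 0, 0], 0.058],
    [[0, 0, 0], [-0.003, 0, 0], 0.058],
    [[0, 0, 0], [-0.004, 0, 0], 0.058],
    [[0, 0, 0], [0, 0, -0.003], 0.058],
    [[0, 0, 0], [0, 0, -0.003], 0.058]
  ]
}}

```text
time: 9.68
eef_pos: [0.5467, 0.0052, 0.0429]
tcp_rot: [0.716, 0.698, 0.001, 0.001]
contact_force: [1.1, 0.3, 2.9]
opening: 0.673
finger_force: 1.0
```

>>> {"fn": "drive_tool", "kwargs": {
  "moves": [
    [[0, 0, 0], [0, 0, -0.004], 0.058],
    [[0, 0, 0], [0, 0, -0.006], 0.058],
    [[0, 0, 0], [-0.005, 0, -0.01], 0.058],
    [[0, 0, 0], [-0.015, 0, -0.03], 0.058],
    [[0, 0, 0], [-0.02, 0, -0.05], 0.058]
  ]
}}

```text
time: 10.3
eef_pos: [0.5424, -0.035, 0.141]
tcp_rot: [0.716, 0.698, -0.002, -0.002]
contact_force: [0.8, -0.3, 0.1]
opening: 0.675
finger_force: 0.0
```

>>> {"fn": "drive_tool", "kwargs": {
  "moves": [
    [[0, 0, 0], [-0.01, 0, -0.03], 0.058],
    [[0, 0, 0], [0, 0, 0], 0.058],
    [[0, 0, 0], [0, 0, 0], 0.058]
  ]
}}

```text
time: 10.68
eef_pos: [0.543, -0.0447, 0.1707]
tcp_rot: [0.716, 0.698, -0.001, -0.001]
contact_force: [0.3, 0.4, -0.5]
opening: 0.678
finger_force: 0.0
```

```bash
python3 look.py 7 wrist
python3 - <<'E'
import cv2,numpy as np
a=cv2.imread("pics/wrist7.png")[0:230,130:350];cv2.imwrite("pics/c7.png",cv2.resize(a,None,fx=2.6,fy=2.6))
E
```

```text
10.725 [ 0.5427086  -0.04441452  0.16994235] [[ 2.590e-02  9.997e-01 -3.400e-03]
 [ 9.997e-01 -2.590e-02  1.000e-03]
 [ 9.000e-04 -3.500e-03 -1.000e+00]] 0.6750811032413202 [-0.03913736  0.36547832 -0.00594101] [-2.68045430e-01  8.11720402e-02  1.96353358e+00  3.06398594e-05
  1.10046927e+00 -2.42198652e-01]
```

View pics/c7.png

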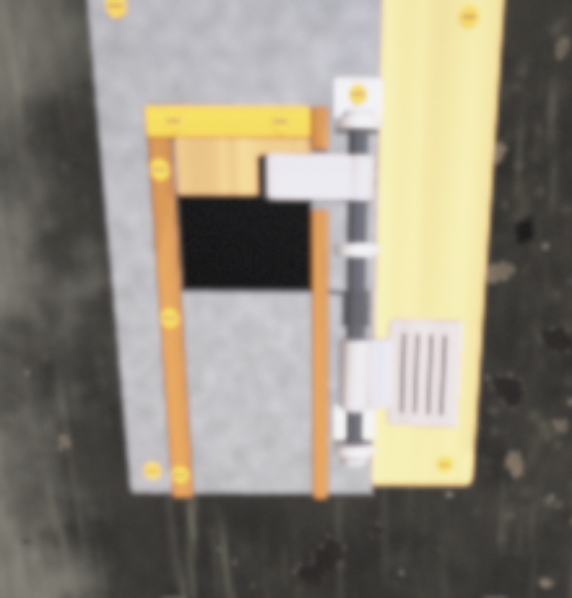

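The coupon sits against the brass stop (crop row ~138), square in its channel. The jaw is closed on the bare margin at about (265,175), and the arm is clear.

```bash
python3 -c "
from plant import ctrl
print(ctrl.sign_off())"
```

```text
the job is handed in; nothing more can be done
None
```

The job is handed in: the coupon was pushed home against the end stop with the clip held open, the clip then closed on its bare margin, and the arm is clear; the sign-off returned no verdict.

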